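Walk the tube block round to the fence

ROBOT

A 6-joint arm with a two-finger parallel gripper is mounted at the origin on the work surface. World frame = base frame: x ahead of the robot, y to its left, z up, the work surface at z = 0. Lengths are in mm, angles in rad, forces in N, time in s.
With the tool pointing down it reaches from about 275 to 750 mm from the base axis. Payload 10.2 kg.
Tool frame: the origin (TCP) lies midway between the tips of the shut fingers; the grasp point (between the pads) lies 19 mm behind it; z points along the fingers, y is the line along which they close (so a half turn about z gives the same grasp; the last joint's range is limited). The gripper opens to 85 mm and grips with 20 to 120 N. Pads are 22 mm wide; open, the fingers measure 114 mm over their backs; the gripper's body (76 mm by 85 mm) begins 54 mm behind the grasp point. The pads swing forward as they close: fully open they stand 13 mm farther back than shut.
Start: joints at [0.879, 0.313, 1.498, -0, 1.331, -0.223], TCP at [237.216, 468.358, 231.294] pointing down, gripper open.
Joint ranges: [-2.94, 2.94], [-0.97, 2.17], [0.19, 2.56], [-1.23, 4.37], [0.02, 3.11], [-2.88, 2.88]. Speed limits (rad/s): [2.39, 2.39, 3.01, 3.14, 3.14, 3.14].

INTERFACE

Orientations are given as a unit quaternion [w, x, y, z].
In Python, from rig import ctrl gives the robot as it stands.
- The arm moves only by the tool send_rows, never from a script. Its argument "targets" is a list of rows, each a list of 7 numbers: the closure, from -1 (fully open) to 1 (shut), so that 0 is half open, then the shift along the tool's x, y, z in m, then the turn, a rotation vector about the tool's x, y, z in rad. In form: [[claw, dx, dy, dz, ax, ay, az], ...]. A call has exactly 10 rows; each row shifts and turns the commanded pose from where the row before left it, along the tool's axes as they then stand; what a row does not reach is not made up. A row lasts 1/8 s, in which the tool goes at most 62.5 mm and 10.7 degrees, less where a joint would pass 70% of its speed; a pose out of reach is approached as far as the arm can. A call with a gripper value outside its range is refused whole. The fingers move at their own pace and stop on an object; "squeeze" is the grip in N (left out, the last holds). Time passes only in rows, so rows that do not move let the fingers close, or fill a call up. It gives the time, the measured TCP pose, the force, the opening and the grip force at its end, in the units of the state.
- ctrl.sense(): the state, without advancing time (a new reading comes with each control period).
- ctrl.capture(name): name is "scene" or "top" or "wrist"; returns a dict with "img" (384x512x3 uint8, red, green, blue), "camera_matrix" (3x3 intrinsics, pixels), "R" (3x3) and "t" (3): a world point X has camera coordinates R X + t. Camera axes: x right, y down, z forward; pixel columns grow to the right and rows downward; lengths in mm; the calibration is good to about 2 mm. A picture is of the moment at which its call begins. There is no depth.
- ctrl.finish_job(): hands the job in; it is judged then, once.
Trained networks look in a picture, given as the dict that the camera call returned (one of the last four; its "shot" number tells which), for a name from the list of things; names that differ only in an ending like _2 or _b are one class to them, and where a whole thing is asked for, a point or a joint stands for the part that bears it (a point fixed in the world has none). Each returns a list of dicts, best first, with "score" (0 to 1); they miss things now and then, are a little off and sometimes report something else, mostly with a low value. They report only what shows in the picture. A call takes as long as a camera call.
- ctrl.boxes_of(query, picture): "extent" ([left, top, width, height] in pixels, round what is visible of it).
- ctrl.landmark_of(query, picture): "point" ([column, row] in pixels: a listed point, or the origin of a listed thing).
The state is a dict: "time_s": time; "joints": joint angles; "dq": joint speeds; "tau": joint torques, N m; "eef_pos": TCP position; "ee_rot": TCP orientation; "force": force on the tool from outside, world axes, zero at the start; "wrist_torque": the same for the moment, N m; "grip_width": opening from 0.0 (shut) to 1.0 (fully open); "grip_force": force on a finger pad.
Only numpy, scipy, OpenCV 4.12 (cv2) and the standard library are available. Lean on these libraries where they do the work, as an engineer would, in place of code of your own. Each camera call takes 0.05 s, during which the arm holds its last target. There are 200 camera calls.

TASK

The heavy aluminium tube block stands end-on to the locating fence screwed to the bench. Push its corners with the fingertips, now at one end and now at the other, to walk it round on the spot until a long side (either one) faces the fence with a good 20 mm still clear between them, and only then push it up flush against the fence, with no part of that side hanging past the fence's ends. Push steadily, never grip, tip or lift the block, keep it off the fence's soft white facing while it is still clearly askew, and leave all the other things where they stand.

Things in the scene. Friction and masses are not known exactly. Their poses are not given: they have to be found in the camera images.
- tube_block: Aluminium block, 90 mm (x) by 125 mm (y) by 38 mm high, 0.7-1.0 kg, eight 18 mm wells in its top. Origin at centre of underside, z up. Long sides (both alike) at x = +-45 mm, short ends at y = +-62.5 mm. Pushing a long side squarely 50 mm from its middle turns it 10-12 degrees per 20 mm and shifts it by some two thirds of the push. Starts with origin 115-135 mm before the fence face, long axis 55-90 degrees off the fence, either way.
- fence: Straight steel fence, 240 mm long, 28 mm high, fixed to the bench beyond the block, with a soft white facing. Origin on the bench at the middle of the white face; x points into the fence, away from the block (face plane x = 0, block at x < 0); y runs along the face, from -120 to +120 mm. Upright part 19 mm thick; a 4 mm high foot reaches back to x = 63 mm.
- beaker: Bystander: glass beaker, 52 mm wide, 65 mm high, beside the block on the +y side. Origin at the centre of its underside.
- sample_jar: Bystander: small amber jar with white cap, 52 mm wide, 60 mm high, on the -y side. Origin at the centre of its underside.
- dish: Bystander: shallow white porcelain dish, 72 mm wide, 20 mm high, on the -y side nearer the robot. Origin at the centre of its underside.
- reagent_bottle: Bystander: amber reagent bottle, 60 mm wide, 140 mm high, behind the fence. Origin at the centre of its underside.
- spatula: Bystander: spatula 160 mm long lying flat on the +y side nearer the robot. Origin at its middle, length along its x.
- weight: Bystander: plain brass cylinder weight, 34 mm wide, 30 mm high, behind the fence. Origin at the centre of its underside.

How it is judged (in metres and radians):
On the way, in this order (a step that is already met when the one before it is completed fails the run):
1. the block is turned to face the fence, still about 20 mm clear of it (angle between the y axis of tube_block and the y axis of fence, either way round below 0.2 rad and x of tube_block in the frame of fence below -0.063 m), for 0.1 s.
2. the block stands flush against the fence (x of tube_block in the frame of fence above -0.0485 m and angle between the y axis of tube_block and the y axis of fence, either way round below 0.045 rad and y of tube_block in the frame of fence between -0.06 and 0.06 m), for 0.2 s.
At the end, for the whole second after the job is handed in: A long side of the block (either one) stands against the fence: the block's middle within 3.5 mm of where it is when touching the fence, square to the fence within about 2.5 degrees, its middle within 60 mm of the fence's middle along it, flat on the bench, at rest (all of step 2 and linear speed of tube_block below 0.01 m/s and height (world z) of tube_block below 0.004 m and angle between tube_block's own z axis and vertical below 0.04 rad).
It fails at once if the block is lifted or tipped (8 mm or 6 degrees) (height (world z) of tube_block above 0.008 m or angle between tube_block's own z axis and vertical above 0.1 rad).
It fails at once if the block touches the fence while still more than 15 degrees askew (contact force between tube_block and fence above 0.5 N and angle between the y axis of tube_block and the y axis of fence, either way round above 0.262 rad).
It fails at once if the block is struck or flicked (faster than 0.35 m/s) (linear speed of tube_block above 0.35 m/s).
It fails at once if a bystander is moved more than 15 mm (distance of any of beaker, sample_jar, dish, reagent_bottle, spatula, weight from where it was at the start of the episode above 0.015 m).
It also fails if it takes over 72 s, if anything falls off the work surface, if the arm or the gripper's body presses on something with over 40 N, if the wrist force passes 120 N, or if a joint passes its speed limit or range.

## Working session

There is one attempt and no reset: what is moved stays moved. The work goes in short steps, Python scripts to look and compute and a tool call to move; the robot and the scene stay as the last step left them, time stands still between calls to the robot, and variables do not carry over. Pictures are saved under pics/ and viewed, at most 10 in all, crops included, and the job is handed in when it is done.

Besides the shell and the picture viewer there is one more tool, called after "Request:" by a JSON object that holds its "name" and its "arguments", one argument or row to a line. send_rows: Moves the arm, as the interface text tells. Its arguments: {"type":"object","properties":{"targets":{"type":"array"},"squeeze":{"type":"number"}},"required":["targets"]}

```bash
mkdir -p pics; cat > h.py <<'E'
import numpy as np, cv2
from rig import ctrl
def ray(p,u,z):
    K=np.array(p["camera_matrix"]);R=np.array(p["R"]);t=np.array(p["t"])
    c=-R.T@t; d=R.T@np.linalg.inv(K)@np.array([u[0],u[1],1.]); s=(z-c[2])/d[2]
    return (c+s*d)[:2]
def proj(p,X):
    K=np.array(p["camera_matrix"]);q=K@(np.array(p["R"])@np.array(X,float)+np.array(p["t"]));return q[:2]/q[2]
def save(p,n): cv2.imwrite("pics/"+n,cv2.cvtColor(p["img"],cv2.COLOR_RGB2BGR))
E
python3 - <<'E'
from h import *
s=ctrl.sense();print(s["time_s"],s["eef_pos"],s["ee_rot"],s["force"])
for c in ["scene","top"]:
    p=ctrl.capture(c);save(p,c+"0.png");print(c,-np.array(p["R"]).T@p["t"])
    for n in ["tube_block","fence","beaker","sample_jar","dish","reagent_bottle","spatula","weight"]:
        l=ctrl.landmark_of(n,p)[:1];b=ctrl.boxes_of(n,p)[:1]
        print(n,[(np.round(a["point"]),round(a["score"],2),ray(p,a["point"],0).round()) for a in l],[np.round(a["extent"]) for a in b])
E
```

```text
0.0 [237.02666596 468.14941794 230.73077113] [-2.91454868e-04  2.32245420e-01  9.72656989e-01 -6.00698695e-04] [0.00896623 1.25248018 0.71705703]
scene [1364.82978271 -191.97256091  664.75774971]
tube_block [(array([257., 178.]), 0.96, array([534.,   9.]))] [array([228., 155.,  57.,  46.])]
fence [(array([248., 217.]), 0.7, array([663., -45.]))] []
beaker [(array([338., 199.]), 0.91, array([660., 169.]))] [array([326., 171.,  28.,  32.])]
sample_jar [(array([146., 213.]), 0.62, array([ 589., -261.]))] []
dish [(array([136., 173.]), 0.58, array([ 430., -278.]))] [array([121., 159.,  30.,  20.])]
reagent_bottle [(array([278., 256.]), 0.56, array([790., -13.]))] [array([264., 198.,  28.,  67.])]
spatula [(array([342., 150.]), 0.88, array([476., 256.]))] [array([319., 139.,  54.,  20.])]
weight [(array([233., 264.]), 0.82, array([ 786., -106.]))] [array([225., 248.,  18.,  21.])]
top [ 515.65817881   19.18249385 1024.71971455]
tube_block [(array([241., 206.]), 0.6, array([543.,   7.]))] [array([221., 177.,  46.,  59.])]
fence [(array([264., 157.]), 0.57, array([658., -44.]))] [array([216., 121., 105.,  43.])]
beaker [(array([170., 158.]), 0.69, array([649., 173.]))] [array([155., 142.,  22.,  27.])]
sample_jar [(array([353., 190.]), 0.67, array([ 589., -252.]))] [array([348., 175.,  27.,  23.])]
dish [(array([363., 259.]), 0.63, array([ 430., -275.]))] [array([348., 246.,  37.,  34.])]
reagent_bottle [] [array([239.,  82.,  25.,  34.])]
spatula [(array([132., 232.]), 0.76, array([478., 253.]))] [array([ 93., 217.,  70.,  35.])]
weight [(array([291., 103.]), 0.61, array([ 788., -102.]))] [array([281.,  96.,  18.,  16.])]
```

```bash
python3 - <<'E'
import cv2
i=cv2.imread("pics/top0.png")[70:300,80:400];cv2.imwrite("pics/top0c.png",cv2.resize(i,None,fx=2.5,fy=2.5,interpolation=cv2.INTER_CUBIC))
E
```

```text
(no output)
```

View pics/top0c.png

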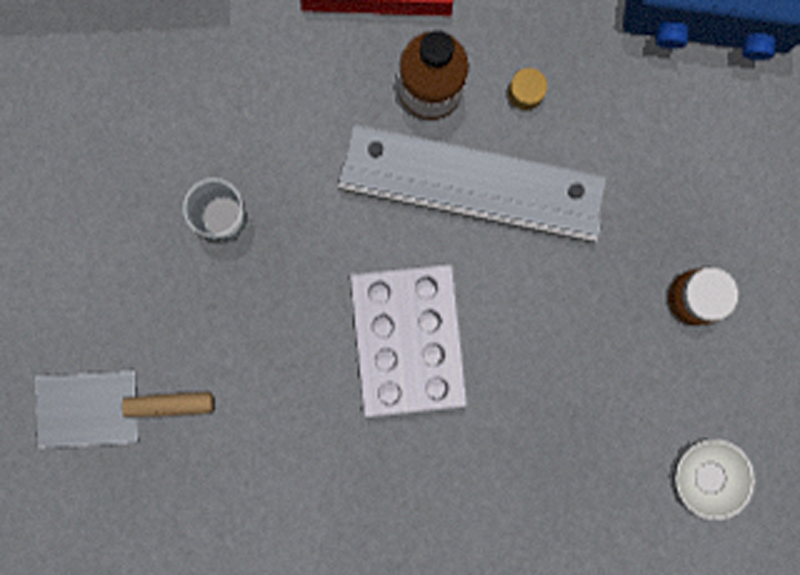

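The top view shows the block at about crop (352–466, 266–417), end-on, with the fence's white face running from (339,187) to (597,240). The block must turn counter-clockwise by about 73°. Next I'll fit the poses more exactly.

```bash
cat >> h.py <<'E'
def block(p,seed):
    "seed: world xy near block centre; returns centre, long-axis dir angle deg in [0,180)"
    hsv=cv2.cvtColor(p["img"],cv2.COLOR_RGB2HSV)
    g=p["img"].min(2)
    m=((g>150)*255).astype(np.uint8)
    m=cv2.morphologyEx(m,cv2.MORPH_CLOSE,np.ones((5,5),np.uint8))
    n,lab,st,ce=cv2.connectedComponentsWithStats(m)
    u=proj(p,[seed[0],seed[1],38])
    k=min([i for i in range(1,n) if st[i,4]>1000],key=lambda i:np.hypot(*(ce[i]-u)))
    c,_=cv2.findContours((lab==k).astype(np.uint8),cv2.RETR_EXTERNAL,cv2.CHAIN_APPROX_NONE)
    pts=np.array([ray(p,q,38) for q in max(c,key=len)[:,0]],np.float32)
    (cx,cy),(w,h),a=cv2.minAreaRect(pts)
    if w>h:ang=a
    else: ang=a+90
    return np.array([cx,cy]),ang%180,(w,h)
def tofence(c,F,th):  # F origin, th fence y angle (deg)
    y=np.array([np.cos(np.radians(th)),np.sin(np.radians(th))]);x=np.array([y[1],-y[0]])
    d=np.asarray(c)[:2]-F;return np.array([d@x,d@y])
E
python3 - <<'E'
from h import *
p=ctrl.capture("top");print(block(p,(543,7)))
for z in (0,28):
    a=ray(p,(80+339/2.5,70+187/2.5),z);b=ray(p,(80+597/2.5,70+239/2.5),z)
    print(z,a,b,np.hypot(*(a-b)),(a+b)/2,np.degrees(np.arctan2(*(a-b)[::-1])))
im=p["img"]
import cv2
# white line profile columns across the fence
for x in range(222,318,12):
    col=im[135:172,x].min(1);print(x,[int(v) for v in col])
E
```

```text
(array([543.62255859,   3.07046509]), 7.511359214782715, (125.64675903320312, 90.06499481201172))
0 [683.38458499  69.67657049] [ 642.14771414 -170.90608515] 244.0911586164928 [662.76614956 -50.61475733] 80.27377953562404
28 [678.80153725  68.29684282] [ 638.69144513 -165.71200121] 237.42147875747887 [658.74649119 -48.70757919] 80.27377953562402
222 [157, 154, 151, 151, 152, 144, 147, 149, 149, 125, 144, 138, 64, 89, 110, 116, 126, 124, 122, 123, 123, 119, 121, 129, 125, 126, 120, 117, 119, 118, 122, 120, 116, 114, 117, 122, 123]
234 [155, 153, 154, 154, 139, 135, 148, 150, 146, 149, 151, 118, 164, 165, 56, 90, 103, 113, 120, 110, 117, 118, 119, 120, 121, 118, 120, 121, 119, 116, 116, 122, 121, 126, 130, 121, 117]
246 [155, 152, 149, 151, 151, 159, 154, 150, 149, 147, 148, 147, 142, 149, 130, 144, 136, 64, 90, 104, 115, 115, 117, 126, 126, 121, 118, 118, 119, 121, 116, 122, 120, 129, 123, 120, 115]
258 [154, 156, 153, 154, 153, 148, 151, 151, 161, 146, 143, 145, 150, 144, 146, 151, 105, 162, 162, 59, 90, 106, 109, 115, 121, 124, 122, 120, 122, 122, 120, 124, 114, 116, 116, 116, 120]
270 [155, 156, 152, 150, 153, 158, 155, 153, 155, 152, 152, 153, 154, 152, 148, 143, 146, 145, 144, 164, 172, 135, 63, 88, 121, 130, 123, 119, 114, 123, 123, 122, 122, 124, 120, 121, 121]
282 [156, 157, 156, 156, 158, 155, 153, 159, 156, 150, 152, 153, 147, 155, 143, 139, 150, 150, 147, 149, 155, 119, 162, 176, 79, 92, 102, 111, 124, 116, 121, 122, 123, 124, 120, 115, 120]
294 [140, 150, 153, 154, 152, 152, 154, 156, 150, 152, 148, 147, 152, 157, 146, 147, 147, 153, 154, 145, 146, 146, 151, 153, 161, 168, 135, 54, 82, 109, 118, 121, 118, 119, 120, 123, 119]
306 [121, 114, 142, 147, 150, 150, 149, 151, 152, 159, 159, 155, 160, 157, 151, 151, 149, 147, 147, 136, 141, 148, 149, 147, 148, 150, 116, 165, 174, 83, 86, 109, 108, 111, 115, 118, 120]
```

```bash
cat >> h.py <<'E'
F=np.array([661.5,-48.]);TH=80.2
def tool():
    s=ctrl.sense();q=s["ee_rot"];X=2*np.array([q[1]**2+q[0]**2-.5,q[1]*q[2]+q[0]*q[3]])
    e=s["eef_pos"];f=tofence(e,F,TH)
    print("t",round(s["time_s"],2),"TCP fence",f.round(1),"z",round(e[2],1),"yaw err deg",round(np.degrees(np.arctan2(X[1],X[0]))-TH-90,2),"F",np.round(s["force"],1),"w",round(s["grip_width"],2))
    return f,e[2]
def look(seedF,clear=12,off=50):
    y=np.array([np.cos(np.radians(TH)),np.sin(np.radians(TH))]);x=np.array([y[1],-y[0]])
    p=ctrl.capture("top");c,a,wh=block(p,F+seedF[0]*x+seedF[1]*y);C=tofence(c,F,TH)
    phi=(a-TH+90)%180-90  # long axis vs fence y
    b=np.radians(phi+90);L=np.array([np.cos(b),np.sin(b)]);N=np.array([-L[1],L[0]])
    print("block fence",C.round(1),"phi",round(phi,1),"size",np.round(wh,1))
    for nm,P,d in [("NEAR/-L end, push -N",C-off*L+45*N,N),("FAR/+L end, push +N",C+off*L-45*N,-N)]:
        s=11*abs(d[0])+14.5*abs(d[1])
        print(nm,"contact centre",(P+d*s).round(1),"start",(P+d*(s+clear)).round(1),"dir",(-d).round(3))
    return C,phi
E
python3 -c "
from h import *
tool();look((-125,30))"
```

```text
t 1.75 TCP fence [-506.   436.6] z 231.3 yaw err deg -17.06 F [-0.3  0.3  0.3] w 0.99
block fence [-125.    30.3] phi -72.7 size [125.4  89.9]
NEAR/-L end, push -N contact centre [-191.2   74.7] start [-194.8   86.2] dir [ 0.297 -0.955]
FAR/+L end, push +N contact centre [-58.8 -14.1] start [-55.2 -25.6] dir [-0.297  0.955]
```

Request:
{"name": "send_rows", "arguments": {
  "targets": [
    [1,0,0,0.02,0,0,-0.1],
    [1,0,0,0.02,0,0,-0.1],
    [1,0,0,0.02,0,0,-0.1],
    [1,-0.04,-0.0445,0,0,0,0],
    [1,-0.04,-0.0445,0,0,0,0],
    [1,-0.04,-0.0445,0,0,0,0],
    [1,-0.04,-0.0445,0,0,0,0],
    [1,-0.04,-0.0445,0,0,0,0],
    [1,-0.04,-0.0445,0,0,0,0],
    [1,-0.04,-0.0445,0,0,0,0]
  ]
}}

```text
time_s: 3.05
eef_pos: [461.8, 112.4, 171.5]
ee_rot: [0.0, 0.084, 0.996, 0.0]
force: [0.2, 0.6, 0.3]
grip_width: 0.0
grip_force: 0.0
```

```bash
python3 -c "
from h import *
tool()"
```

```text
t 3.05 TCP fence [-224.1  124.1] z 171.5 yaw err deg 0.12 F [0.2 0.6 0.3] w 0.0
```

Request:
{"name": "send_rows", "arguments": {
  "targets": [
    [1,-0.008,-0.0085,0.04,0,0,0],
    [1,-0.008,-0.0085,0.04,0,0,0],
    [1,-0.008,-0.0085,0.04,0,0,0],
    [1,-0.005,-0.0085,0.039,0,0,0],
    [1,0,0,0,0,0,0],
    [1,-0.0015,-0.005,0,0,0,0],
    [1,-0.0015,-0.005,0,0,0,0],
    [1,-0.0015,-0.005,0,0,0,0],
    [1,-0.001,-0.004,0,0,0,0],
    [1,-0.001,-0.004,0,0,0,0]
  ]
}}

```text
time_s: 4.3
eef_pos: [485.9, 52.6, 12.5]
ee_rot: [-0.001, 0.085, 0.996, 0.001]
force: [-4.0, 9.2, 5.9]
grip_width: -0.0
grip_force: 4.7
```

```bash
python3 -c "
from h import *
tool()
p=ctrl.capture('scene');save(p,'s1.png');i=cv2.imread('pics/s1.png')[120:300,180:380];cv2.imwrite('pics/s1c.png',cv2.resize(i,None,fx=3,fy=3))"
```

```text
t 4.3 TCP fence [-190.1   69.2] z 12.5 yaw err deg 0.1 F [-4.   9.2  5.9] w -0.0
```

View pics/s1c.png

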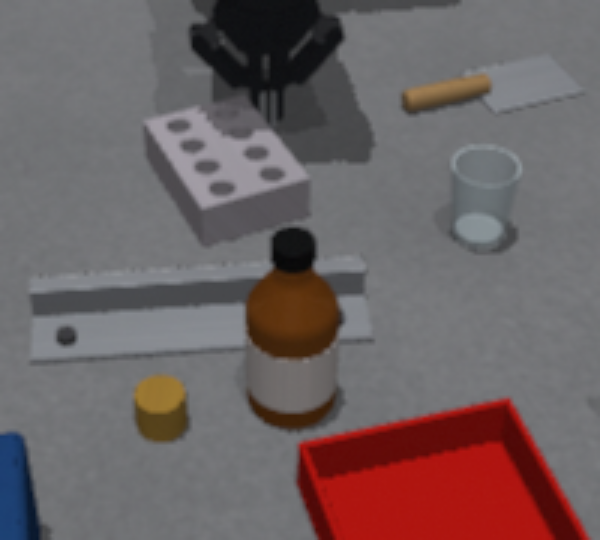

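The scene view shows the shut fingertips against the near-left corner of the block (crop ≈ (265,110)), with contact force of about 10 N. I'll continue the push.

Request:
{"name": "send_rows", "arguments": {
  "targets": [
    [1,-0.0012,-0.0038,0,0,0,0],
    [1,-0.0012,-0.0038,0,0,0,0],
    [1,-0.0014,-0.0038,0,0,0,0],
    [1,-0.0016,-0.0038,0,0,0,0],
    [1,-0.0016,-0.0036,0,0,0,0],
    [1,-0.0018,-0.0036,0,0,0,0],
    [1,-0.0018,-0.0036,0,0,0,0],
    [1,-0.002,-0.0034,0,0,0,0],
    [1,0.008,0.014,0,0,0,0],
    [1,0,0,-0.06,0,0,0]
  ]
}}

```text
time_s: 5.6
eef_pos: [485.6, 37.6, 70.0]
ee_rot: [-0.004, 0.084, 0.996, 0.0]
force: [0.8, 0.2, 0.5]
grip_width: 0.004
grip_force: 0.0
```

```bash
python3 -c "
from h import *
tool()
p=ctrl.capture('top');save(p,'t1.png');look((-120,15))"
```

```text
t 5.6 TCP fence [-187.9   54.4] z 70.0 yaw err deg 0.17 F [0.8 0.2 0.5] w 0.0
block fence [-108.2   15. ] phi -56.6 size [125.5  90.4]
NEAR/-L end, push -N contact centre [-184.7   40.2] start [-191.3   50.3] dir [ 0.55  -0.835]
FAR/+L end, push +N contact centre [-31.7 -10.3] start [-25.1 -20.3] dir [-0.55   0.835]
```

View pics/t1.png

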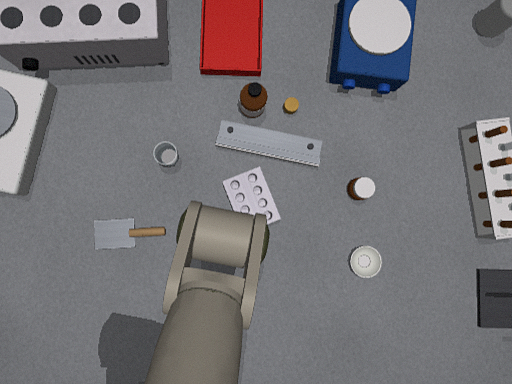

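Top view: the block is now at about pixel (250,195), turned to −57°, and partly under the arm but fitted at the right size. Next I'll push the far end leftward.

Request:
{"name": "send_rows", "arguments": {
  "targets": [
    [1,-0.04,-0.0195,0,0,0,0],
    [1,-0.04,-0.0195,0,0,0,0],
    [1,-0.04,-0.0195,0,0,0,0],
    [1,-0.038,-0.0195,0,0,0,0],
    [1,0,0,0,0,0,0],
    [1,0,0,0.03,0,0,0],
    [1,0,0,0.028,0,0,0],
    [1,0,0,0,0,0,0],
    [1,0.0028,0.0042,0,0,0,0],
    [1,0.0025,0.0038,0,0,0,0]
  ]
}}

```text
time_s: 6.95
eef_pos: [627.4, -58.0, 15.6]
ee_rot: [0.001, 0.084, 0.996, -0.0]
force: [0.4, 0.1, 0.6]
grip_width: -0.004
grip_force: 0.0
```

```bash
python3 -c "
from h import *
tool();look((-108,15))"
```

```text
t 6.95 TCP fence [-31.9 -15.7] z 15.6 yaw err deg 0.15 F [0.4 0.1 0.6] w -0.0
block fence [ 343.  -197.3] phi 12.2 size [124.  142.7]
NEAR/-L end, push -N contact centre [ 296.1 -258.6] start [ 284.4 -261.1] dir [0.977 0.212]
FAR/+L end, push +N contact centre [ 389.9 -135.9] start [ 401.6 -133.4] dir [-0.977 -0.212]
```

Request:
{"name": "send_rows", "arguments": {
  "targets": [
    [1,0.0026,0.0038,0.002,0,0,0],
    [1,0.0026,0.0038,0,0,0,0],
    [1,0.0028,0.0036,0,0,0,0],
    [1,0.003,0.0036,0,0,0,0],
    [1,0.003,0.0034,0,0,0,0],
    [1,0.0032,0.0032,0,0,0,0],
    [1,0.0034,0.003,0,0,0,0],
    [1,0.0036,0.003,0,0,0,0],
    [1,0.0036,0.003,0,0,0,0],
    [1,0.0036,0.003,0,0,0,0]
  ]
}}

```text
time_s: 8.25
eef_pos: [601.8, -20.1, 12.5]
ee_rot: [0.0, 0.084, 0.996, 0.0]
force: [3.7, -1.5, -0.6]
grip_width: -0.0
grip_force: 2.1
```

Request:
{"name": "send_rows", "arguments": {
  "targets": [
    [1,-0.009,-0.009,0,0,0,0],
    [1,-0.006,-0.006,-0.03,0,0,0],
    [1,0,0,-0.04,0,0,0],
    [1,0.03,-0.04,0,0,0,0],
    [1,0.04,-0.04,0,0,0,0],
    [1,0.04,-0.04,0,0,0,0],
    [1,0.04,-0.03,0,0,0,0],
    [1,0,0,0,0,0,0],
    [1,0,0,0,0,0,0],
    [1,0,0,0,0,0,0]
  ]
}}

```text
time_s: 9.5
eef_pos: [441.6, -160.0, 82.2]
ee_rot: [-0.0, 0.084, 0.996, 0.0]
force: [0.4, 0.6, 0.6]
grip_width: 0.004
grip_force: 0.0
```

```bash
python3 -c "
from h import *
tool();look((-115,30))"
```

```text
t 9.5 TCP fence [-197.6 -147.8] z 82.2 yaw err deg 0.19 F [0.4 0.6 0.6] w 0.0
block fence [-136.1   26.8] phi -42.4 size [125.5  90.9]
NEAR/-L end, push -N contact centre [-216.3   32.3] start [-225.1   40.4] dir [ 0.738 -0.675]
FAR/+L end, push +N contact centre [-55.9  21.2] start [-47.1  13.1] dir [-0.738  0.675]
```

Request:
{"name": "send_rows", "arguments": {
  "targets": [
    [1,0.007,0.047,0,0,0,0],
    [1,0.007,0.047,0,0,0,0],
    [1,0.007,0.047,0,0,0,0],
    [1,0.0065,0.047,0,0,0,0],
    [1,0,0,0,0,0,0],
    [1,0,0,0.035,0,0,0],
    [1,0,0,0.035,0,0,0],
    [1,0,0,0,0,0,0],
    [1,-0.0037,-0.0034,0,0,0,0],
    [1,-0.0037,-0.0034,0,0,0,0]
  ]
}}

```text
time_s: 10.8
eef_pos: [452.7, 21.1, 13.5]
ee_rot: [0.001, 0.084, 0.996, -0.0]
force: [-0.4, -0.1, 0.5]
grip_width: -0.0
grip_force: 0.0
```

Request:
{"name": "send_rows", "arguments": {
  "targets": [
    [1,-0.003,-0.0028,0,0,0,0],
    [1,-0.003,-0.0028,0,0,0,0],
    [1,-0.0034,-0.0026,0,0,0,0],
    [1,-0.0034,-0.0026,0,0,0,0],
    [1,-0.0034,-0.0026,0,0,0,0],
    [1,-0.0036,-0.0024,0,0,0,0],
    [1,-0.0036,-0.0022,0,0,0,0],
    [1,-0.0038,-0.002,0,0,0,0],
    [1,-0.0038,-0.002,0,0,0,0],
    [1,0,0,0,0,0,0]
  ]
}}

```text
time_s: 12.05
eef_pos: [477.4, -5.2, 12.0]
ee_rot: [-0.002, 0.084, 0.996, 0.0]
force: [-4.1, -0.0, -0.5]
grip_width: -0.001
grip_force: 1.7
```

```bash
python3 -c "
from h import *
tool();look((-125,15))"
```

```text
t 12.05 TCP fence [-188.7   10.8] z 12.0 yaw err deg 0.13 F [-4.1 -0.  -0.5] w -0.0
block fence [-116.1   24.9] phi -28.3 size [125.4  90.4]
NEAR/-L end, push -N contact centre [-194.   10.] start [-204.6   15.6] dir [ 0.881 -0.473]
FAR/+L end, push +N contact centre [-38.3  39.7] start [-27.7  34.1] dir [-0.881  0.473]
```

Request:
{"name": "send_rows", "arguments": {
  "targets": [
    [1,-0.0034,-0.0018,0,0,0,0],
    [1,-0.0036,-0.0018,0,0,0,0],
    [1,-0.0036,-0.0017,0,0,0,0],
    [1,-0.0036,-0.0016,0,0,0,0],
    [1,-0.0036,-0.0015,0,0,0,0],
    [1,-0.0037,-0.0014,0,0,0,0],
    [1,-0.0037,-0.0012,0,0,0,0],
    [1,-0.0037,-0.001,0,0,0,0],
    [1,-0.0037,-0.001,0,0,0,0],
    [1,0,0,0,0,0,0]
  ]
}}

```text
time_s: 13.35
eef_pos: [508.0, -23.6, 12.1]
ee_rot: [-0.001, 0.084, 0.996, 0.0]
force: [-3.0, 0.2, -0.5]
grip_width: 0.001
grip_force: 1.4
```

```bash
python3 -c "
from h import *
tool();look((-100,15))"
```

```text
t 13.35 TCP fence [-155.4   -2.1] z 12.1 yaw err deg 0.13 F [-3.   0.2 -0.5] w 0.0
block fence [-90.1  27.4] phi -13.2 size [125.5  90.9]
NEAR/-L end, push -N contact centre [-159.    -7.8] start [-170.7   -5. ] dir [ 0.974 -0.229]
FAR/+L end, push +N contact centre [-21.2  62.6] start [-9.6 59.9] dir [-0.974  0.229]
```

Request:
{"name": "send_rows", "arguments": {
  "targets": [
    [1,0.01,0,0,0,0,0],
    [1,0,-0.009,0,0,0,0],
    [1,0,-0.009,0,0,0,0],
    [1,-0.0036,0,0,0,0,0],
    [1,-0.0036,0,0,0,0,0],
    [1,-0.0038,0,0,0,0,0],
    [1,-0.0038,0,0,0,0,0],
    [1,-0.0038,0,0,0,0,0],
    [1,-0.0038,0,0,0,0,0],
    [1,-0.0036,0,0,0,0,0]
  ]
}}

```text
time_s: 14.65
eef_pos: [520.1, -44.0, 12.1]
ee_rot: [-0.002, 0.084, 0.996, -0.0]
force: [-9.5, -4.1, 5.2]
grip_width: 0.002
grip_force: 3.9
```

```bash
python3 -c "
from h import *
tool();look((-80,25))"
```

```text
t 14.65 TCP fence [-140.   -20.1] z 12.1 yaw err deg 0.16 F [-9.5 -4.1  5.2] w 0.0
block fence [-78.1  34.2] phi -6.7 size [124.5  91.7]
NEAR/-L end, push -N contact centre [-141.2   -8.8] start [-153.1   -7.4] dir [ 0.993 -0.117]
FAR/+L end, push +N contact centre [-15.1  77.1] start [-3.2 75.7] dir [-0.993  0.117]
```

Request:
{"name": "send_rows", "arguments": {
  "targets": [
    [1,0.0125,0,0,0,0,0],
    [1,0.0125,0,0,0,0,0],
    [-1,0,0.018,0,0,0,0],
    [-1,0,0.018,0,0,0,0],
    [-1,0,0.018,0.007,0,0,0],
    [-1,0,0,0,0,0,0],
    [-1,0,0,0,0,0,0],
    [-1,-0.005,0,0,0,0,0],
    [-1,-0.005,0,0,0,0,0],
    [-1,0,0,0,0,0,0]
  ]
}}

```text
time_s: 15.95
eef_pos: [515.8, 11.5, 5.4]
ee_rot: [0.0, 0.085, 0.996, -0.0]
force: [-0.5, 0.5, -0.8]
grip_width: 1.001
grip_force: 0.0
```

```bash
python3 -c "
from h import *
tool();look((-80,30))
p=ctrl.capture('top');save(p,'a.png');i=cv2.imread('pics/a.png')[110:290,150:350];cv2.imwrite('pics/t2c.png',cv2.resize(i,None,fx=3,fy=3))"
```

```text
t 15.95 TCP fence [-153.7   33.8] z 5.4 yaw err deg 0.1 F [-0.5  0.5 -0.8] w 1.0
block fence [-67.5  33.5] phi -5.7 size [125.5  70.7]
NEAR/-L end, push -N contact centre [-129.6  -10.6] start [-141.5   -9.4] dir [ 0.995 -0.099]
FAR/+L end, push +N contact centre [-5.4 77.5] start [ 6.5 76.3] dir [-0.995  0.099]
```

View pics/t2c.png

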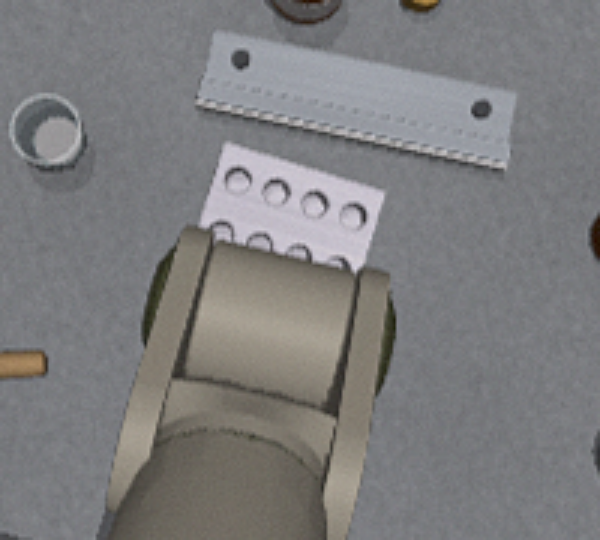

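The crop shows the block nearly parallel, with a clear gap to the fence's white edge (block left corner at (224,145), fence left end at (195,103)). The gripper is open behind it. I'll push squarely with both fingertips.

Request:
{"name": "send_rows", "arguments": {
  "targets": [
    [-1,-0.004,0,0,0,0,0],
    [-1,-0.004,0,0,0,0,0],
    [-1,-0.004,0,0,0,0,0],
    [-1,-0.004,0,0,0,0,0],
    [-1,-0.004,0,0,0,0,0],
    [-1,-0.004,0,0,0,0,0],
    [-1,-0.004,0,0,0,0,0],
    [-1,-0.004,0,0,0,0,0],
    [-1,-0.004,0,0,0,0,0],
    [-1,0,0,0,0,0,0]
  ]
}}

```text
time_s: 17.3
eef_pos: [549.7, 6.0, 5.0]
ee_rot: [-0.002, 0.084, 0.996, 0.0]
force: [-7.0, 0.9, 4.3]
grip_width: 0.999
grip_force: 3.3
```

```bash
python3 -c "
from h import *
tool();look((-65,33))"
```

```text
t 17.3 TCP fence [-119.4   34.2] z 5.0 yaw err deg 0.14 F [-7.   0.9  4.3] w 1.0
block fence [24.8  0.5] phi -0.4 size [235.6  57.4]
NEAR/-L end, push -N contact centre [-31.7 -49.2] start [-43.7 -49.1] dir [ 1.    -0.007]
FAR/+L end, push +N contact centre [81.2 50.1] start [93.2 50. ] dir [-1.     0.007]
```

Request:
{"name": "send_rows", "arguments": {
  "targets": [
    [-1,-0.003,0,0,0,0,0],
    [-1,-0.003,0,0,0,0,0],
    [-1,-0.003,0,0,0,0,0],
    [-1,-0.003,0,0,0,0,0],
    [-1,-0.002,0,0,0,0,0],
    [-1,-0.001,0,0,0,0,0],
    [-1,-0.001,0,0,0,0,0],
    [-1,-0.001,0,0,0,0,0],
    [-1,0,0,0,0,0,0],
    [-1,0,0,0,0,0,0]
  ]
}}

```text
time_s: 18.6
eef_pos: [565.9, 3.5, 5.0]
ee_rot: [-0.003, 0.084, 0.996, 0.0]
force: [-9.8, 2.2, 6.7]
grip_width: 0.998
grip_force: 4.9
```

```bash
python3 -c "
from h import *
tool()
p=ctrl.capture('scene');save(p,'b.png');i=cv2.imread('pics/b.png')[130:260,190:350];cv2.imwrite('pics/s3c.png',cv2.resize(i,None,fx=4,fy=4,interpolation=cv2.INTER_CUBIC))"
```

```text
t 18.6 TCP fence [-103.    34.4] z 5.0 yaw err deg 0.16 F [-9.8  2.2  6.7] w 1.0
```

View pics/s3c.png

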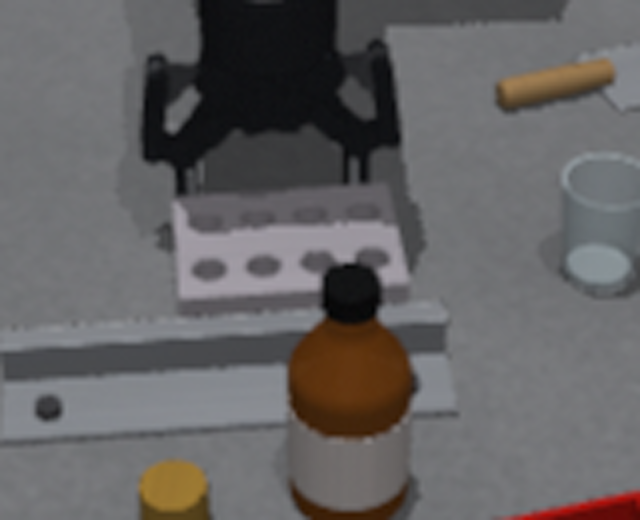

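The scene crop shows the block parallel to the fence and very close behind it (block front edge at row ≈300, fence top at ≈315). It isn't pressed home yet, since the force is still at friction level.

Request:
{"name": "send_rows", "arguments": {
  "targets": [
    [-1,-0.001,0,0,0,0,0],
    [-1,-0.001,0,0,0,0,0],
    [-1,-0.001,0,0,0,0,0],
    [-1,-0.001,0,0,0,0,0],
    [-1,0,0,0,0,0,0],
    [-1,0,0,0,0,0,0],
    [-1,0,0,0,0,0,0],
    [-1,0,0,0,0,0,0],
    [-1,0,0,0,0,0,0],
    [-1,0,0,0,0,0,0]
  ]
}}

```text
time_s: 19.9
eef_pos: [566.4, 3.4, 5.0]
ee_rot: [-0.007, 0.084, 0.996, 0.001]
force: [-29.3, 1.5, 21.7]
grip_width: 1.003
grip_force: 15.0
```

Force jumped to 29 N and the arm stopped, so the block is seated. I'll retreat and check.

Request:
{"name": "send_rows", "arguments": {
  "targets": [
    [-1,0.004,0,0,0,0,0],
    [-1,0.012,0,0,0,0,0],
    [-1,0.02,0,0,0,0,0],
    [-1,0.03,0,-0.03,0,0,0],
    [-1,0.04,0,-0.03,0,0,0],
    [-1,0.04,0,-0.03,0,0,0],
    [-1,0.03,0,-0.03,0,0,0],
    [-1,0,0,0,0,0,0],
    [-1,0,0,0,0,0,0],
    [-1,0,0,0,0,0,0]
  ]
}}

```text
time_s: 21.15
eef_pos: [398.4, 31.7, 124.5]
ee_rot: [-0.001, 0.084, 0.996, 0.0]
force: [-0.1, -0.7, -0.4]
grip_width: 0.996
grip_force: 0.0
```

```bash
python3 -c "
from h import *
tool()
p=ctrl.capture('top')
i=cv2.cvtColor(p['img'],cv2.COLOR_RGB2BGR)[100:250,170:350];cv2.imwrite('pics/t4c.png',cv2.resize(i,None,fx=4,fy=4,interpolation=cv2.INTER_CUBIC))
for n in ['tube_block','fence']:
  print(n,[tofence(ray(p,a['point'],0),F,TH).round(1) for a in ctrl.landmark_of(n,p)[:1]])"
```

```text
t 21.15 TCP fence [-272.9   33.8] z 124.5 yaw err deg 0.12 F [-0.1 -0.7 -0.4] w 1.0
tube_block [array([-47.2,  32.8])]
fence [array([3.2, 1.2])]
```

View pics/t4c.png

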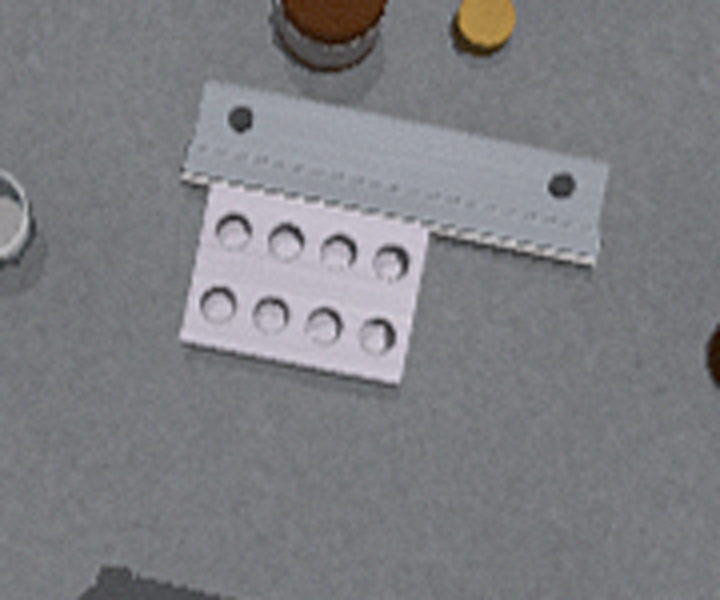

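The top view shows the block's long side flush along the fence's white line, from crop (210,185) to (428,228). That is well inside the fence's left end at (182,178), with nothing disturbed. I'll hand it in.

```bash
python3 -c "
from h import *
print(ctrl.finish_job())"
```

```text
the job is handed in; nothing more can be done
None
```

The block was walked round to face the fence, pushed flush against it about 33 mm to the left of the fence's middle, and handed in at about 21 s; the hand-in call returned no verdict, so the result isn't confirmed.

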